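# Switch off the bench outlet bank in one drag

## Robot

A 7-joint arm with a two-finger parallel gripper is mounted at the origin on a cart in front of the work surface, level with it; the furniture and walls round the work are solid. World frame = base frame: x ahead of the robot, y to its left, z up, the work surface at z = 0. Lengths are in m, angles in rad, forces in N, time in s.
With the tool pointing down it reaches from about 0.425 to 1.025 m from the base axis. Payload 9.4 kg.
Tool frame: the origin (TCP) lies between the finger pads, 19 mm behind the fingertips; this is the grasp point; z points along the fingers, y is the line along which they close (so a half turn about z gives the same grasp; the last joint's range is limited). The gripper opens to 93 mm and grips with 3 to 60 N. Pads are 15 mm wide; open, the fingers measure 128 mm over their backs; the gripper's body (75 mm by 188 mm) begins 65 mm behind the grasp point.
Start: joints at [1.03, 0.599, -0.003, 1.599, 0.002, 0.943, -0.08], TCP at [0.324, -0.648, 0.237] pointing down, gripper open.
Joint ranges: [-2.57, 2.57], [-0.35, 1.97], [-1.29, 1.29], [0.11, 2.56], [-1.05, 4.19], [0.11, 1.86], [-2.63, 2.63]. Speed limits (rad/s): [2.22, 2.22, 3.01, 3.01, 3.14, 3.14, 3.14].

## Interface

Orientations are given as a unit quaternion [x, y, z, w].
In Python, from workcell import * gives the robot as it stands. Calls block until the motion is done:
- move_pose(position, orientation): joint-space move of the TCP to a pose.
- movel(position, max_speed=0.15, ori=None, max_force=None): straight line of the TCP; ori=None keeps the orientation; max_speed is the mean speed in m/s. With max_force (N) it stops when the force on the tool has changed by that much, and returns True; else False.
- movej(angles): joint-space move.
- set_gripper(opening, squeeze=None): finger opening in m; squeeze is the grip in N (None keeps the last); returns when the fingers have stopped.
- hold(seconds).
- solve_ik(position, orientation): joint angles nearest the present ones, or None.
- read_camera(name): name is "side" or "top"; returns the picture (420x560x3 uint8, red, green, blue); there is no depth.
- camera_info(name): a dict with "fovy" (degrees; the focal length in pixels is half the picture's height over the tangent of half this angle, whatever the lens; pixels are square), "cx", "cy" (the principal point, pixels), "T" (4x4, takes a point from camera to world coordinates). Camera axes: x right, y up, looking along -z (the intrinsics and any distortion apply to the point x, -y, -z); pixel columns grow to the right and rows downward; lengths in m; the calibration is good to about 2 mm. A picture is of the moment at which its call begins. camera_info takes no time and is no camera call.
A pose or a line that the arm cannot do raises IKError and nothing moves.
- hand_in(): hands the job in; it is judged then, once.
Trained networks look in the newest picture that a camera, given by its name, has taken for a name from the list of things; names that differ only in an ending like _2 or _b are one class to them, and where a whole thing is asked for, a point or a joint stands for the part that bears it (a point fixed in the world has none). Each returns a list of dicts, best first, with "score" (0 to 1); they miss things now and then, are a little off and sometimes report something else, mostly with a low value. They report only what shows in the picture. A call takes as long as a camera call. They do not tell look-alikes from the thing itself.
- masks_of(target, camera): "mask" (420x560 bool, what is visible of it) and "bbox" ([left, top, right, bottom] in pixels, round what is visible of it).
Readings, each from a call of its own:
- read_time_s(): time.
- read_joint_pos(): joint angles.
- read_qd(): joint speeds.
- read_effort(): joint torques, N m.
- read_position(): TCP position.
- read_eef_rot(): TCP orientation.
- read_contact_force(): force on the tool from outside, world axes, zero at the start.
- read_torque(): the same for the moment, N m.
- read_finger_gap(): finger opening in m.
- read_grasp_force(): force on a finger pad.
Only numpy, scipy, OpenCV 4.12 (cv2) and the standard library are available. Lean on these libraries where they do the work, as an engineer would, in place of code of your own. Each camera call takes 0.05 s, during which the arm holds its last target. There are 200 camera calls.

## Task

Shut down the long outlet bank on the bench: first take the wood offcut and the sanding block off its deck and lay both flat, side by side, in the low steel tray without dropping them. Then switch the four paddle levers off in one drag of a fingertip along the row, tipping each well over to the other side and not lifting the finger away until all four are off; leave the ball-ended lever on, and leave the two bottles and the two tins beside the bank standing where they are.

Things in the scene. Friction and masses are not known exactly. Their poses are not given: they have to be found in the camera images.
- bank: fixed aluminium outlet bank, 54 (x) by 372 (y) by 50 mm high, flat deck on top; origin at the centre of its underside, y along the row, outlets on the -x face. On its middle line from the +y end: paddle levers 1, 2, 3, 4, last the ball-ended lever. A block lies across the deck in each wide gap (levers 1 to 2 and 3 to 4), centred near y = 108 and -38 mm
- lever1 (a joint): black paddle lever, 24 mm wide across the bank, 10 mm thick, 31 mm from hinge to round end; hinge 52 mm above the bench, at x = 0, y = 151 mm of the bank. 0 rad: on, leaning 0.5 rad from upright to the bank's +y end, end 80 mm above the bench; 0.5: upright; 1.9: tipped flat over to -y, off, end about 62 mm above the bench. Stays where left (friction, 1 N at the end)
- lever2 (a joint): second paddle, like lever1, hinge at y = 55 mm; same values
- lever3 (a joint): third paddle, like lever1, hinge at y = 5 mm; same values
- lever4 (a joint): fourth paddle, like lever1, hinge at y = -91 mm; same values
- ball_lever (a joint): the lever to leave on: thin steel stem with an 18 mm black ball, 34 mm from hinge to end, hinge at y = -165 mm, 52 mm above the bench; same values as the paddles; its ball starts centred near y = -153 mm, 74 mm above the bench
- offcut: loose wood block, 45 (its x) by 110 (its y) by 35 mm high, 60 g; starts lying across the bank's deck, its long side roughly along the bank's x and overhanging both edges; origin at the centre of its underside
- sander: loose sanding block, dark with a brown top, 55 (its x) by 100 (its y) by 31 mm high, 60 g; starts across the other gap of the deck, long side roughly along the bank's x; origin at the centre of its underside. Which block lies in which gap varies
- tray_in (a point): centre of the inner floor of the low fixed steel tray, floor 3 mm above the bench; inside 150 mm (point x) by 190 mm (point y), rim 16 mm above the bench, walls 3 mm
- glue_bottle: white glue bottle, 38 mm across, 155 mm high; bystander, to be left where it stands; origin at the centre of its underside; its place beside the bank varies
- glue_bottle2: second glue bottle, 45 mm across, 155 mm high; bystander, to be left where it stands; origin at the centre of its underside; its place beside the bank varies
- flat_tin: round tin, 73 mm across, 28 mm high; bystander, to be left where it stands; origin at the centre of its underside; its place beside the bank varies
- tall_tin: round tin, 69 mm across, 50 mm high; bystander, to be left where it stands; origin at the centre of its underside; its place beside the bank varies
- wine_crate: obstacle, never moves: wooden crate 200 (x) by 262 (y) by 187 mm high, basket on it to 275 mm; origin under its centre. Extinguisher 60 mm in -x, 160 mm in -y of it: 90 mm across, 330 mm high. An open carton 605 mm high fills the right of the bench, from 500 mm in -y of this origin (470 mm above z 400), x 0.17 to 0.63 m: an arm starting in it must rise first
Mind the look-alikes: they are no part of the job. Leave any yellow look-alike of the offcut alone.

How it is judged:
On the way, in this order (a step that is already met when the one before it is completed fails the run):
1. both blocks lie flat in the tray, released (x of offcut in the frame of tray_in between -0.05 and 0.05 m and y of offcut in the frame of tray_in between -0.09 and 0.09 m and z of offcut in the frame of tray_in between -0.008 and 0.008 m and angle between each of offcut, sander's own z axis and vertical below 0.12 rad and linear speed of each of offcut, sander below 0.03 m/s and contact force between the fingers and offcut below 0.05 N and x of sander in the frame of tray_in between -0.05 and 0.05 m and y of sander in the frame of tray_in between -0.09 and 0.09 m and z of sander in the frame of tray_in between -0.008 and 0.008 m and contact force between the fingers and sander below 0.05 N), for 0.2 s.
2. all four paddle levers are off (value of joint each of lever1, lever2, lever3, lever4 above 1.1 rad), for 0.1 s.
At the end, for the whole second after the job is handed in: offcut and sanding block lie flat on the tray's floor (underside within 8 mm of it, tilt under 0.12 rad, centres within 50 mm (x) and 90 mm (y) of its centre), released and at rest; the four paddle levers read over 1.1 rad; the ball-ended lever reads under 0.3 rad (all of step 1 and all of step 2 and value of joint ball_lever below 0.3 rad); the robot touches nothing.
It fails at once if the tool is lifted away (TCP over 130 mm above the bench) while some paddle levers are off and others still on: the levers go off in one drag (value of joint any of lever1, lever2, lever3, lever4 above 1.1 rad and not (value of joint each of lever1, lever2, lever3, lever4 above 1.1 rad) and z of the grasp point in the frame of bank above 0.13 m).
It fails at once if the ball-ended lever is pushed past 0.5 rad (value of joint ball_lever above 0.5 rad).
It fails at once if a block is dropped or thrown: faster than 0.8 m/s while out of the fingers ((linear speed of offcut above 0.8 m/s and contact force between the fingers and offcut below 0.05 N) or (linear speed of sander above 0.8 m/s and contact force between the fingers and sander below 0.05 N)).
It fails at once if a bystander is moved more than 25 mm or tipped over (distance of any of glue_bottle, flat_tin, glue_bottle2, tall_tin from where it was at the start of the episode above 0.025 m or angle between any of glue_bottle, flat_tin, glue_bottle2, tall_tin's own z axis and vertical above 0.4 rad).
It also fails if it takes over 72 s, if anything falls off the work surface, if the arm or the gripper's body presses on something with over 40 N, if the wrist force passes 120 N, or if a joint passes its speed limit or range.

## Working session

There is one attempt and no reset: what is moved stays moved. The work goes in short steps, each a Python script; the robot and the scene stay as the last script left them, time stands still between calls to the robot, and variables do not carry over. Pictures are saved under pics/ and viewed, at most 10 in all, crops included, and the job is handed in when it is done.

```bash
mkdir -p pics; ls
python3 - <<'E'
from workcell import *
import cv2,numpy as np
for c in("top","side"):
    im=read_camera(c);cv2.imwrite(f"pics/{c}0.png",im[:,:,::-1]);i=camera_info(c);print(c,i)
    for n in["bank","lever1","ball_lever","offcut","sander","tray_in","glue_bottle","flat_tin","tall_tin","wine_crate"]:
        for d in masks_of(n,c):
            m=d["mask"];ys,xs=np.nonzero(m);print(n,round(d["score"],2),d["bbox"],round(xs.mean(),1),round(ys.mean(),1),m.sum())
print(read_time_s(),read_eef_rot())
E
```

```text
pics
top {'fovy': 45.753537979556995, 'cx': 280.7086780651195, 'cy': 210.50149483534804, 'T': array([[ 0.02735927,  0.98426165, -0.17458657,  0.3378394 ],
       [-0.99530227,  0.04304827,  0.08671925,  0.07833205],
       [ 0.09287008,  0.17139383,  0.98081563,  1.35821431],
       [ 0.        ,  0.        ,  0.        ,  1.        ]])}
bank 0.75 [262.6, 163.2, 400.3, 220.4] 332.9 192.9 2372
bank 0.51 [282.1, 157.1, 308.3, 200.3] 295.4 177.2 651
bank 0.23 [282.3, 205.2, 303.0, 222.9] 293.1 212.5 171
lever1 0.6 [328.1, 182.2, 333.0, 194.9] 329.5 189.1 53
lever1 0.54 [273.6, 171.2, 280.6, 178.4] 277.0 174.3 43
lever1 0.4 [358.9, 190.4, 366.8, 203.3] 363.9 197.5 44
ball_lever 0.69 [343.3, 156.5, 368.3, 176.7] 356.2 166.7 448
ball_lever 0.65 [332.4, 179.3, 366.1, 218.4] 346.9 195.3 774
ball_lever 0.54 [386.9, 199.1, 390.7, 210.2] 389.1 204.5 32
ball_lever 0.16 [305.5, 180.6, 315.0, 189.6] 311.6 183.5 51
offcut 0.97 [281.2, 155.7, 304.3, 200.7] 295.4 177.1 721
offcut 0.77 [350.1, 258.2, 395.4, 296.4] 372.0 276.9 803
sander 0.81 [332.7, 176.5, 366.8, 216.7] 347.0 194.9 824
tray_in 0.58 [1
[... 1228 characters left out ...]
277.6, 183.5, 298.6] 171.4 287.6 274
offcut 0.67 [207.3, 253.1, 236.6, 293.7] 223.3 274.1 737
sander 0.92 [236.5, 266.8, 290.9, 314.9] 264.5 289.5 1439
tray_in 0.94 [282.2, 90.3, 366.0, 173.6] 325.5 130.1 4313
glue_bottle 0.92 [249.2, 200.3, 270.2, 240.8] 260.4 220.0 588
glue_bottle 0.6 [207.4, 254.1, 240.0, 292.9] 223.4 274.1 786
flat_tin 0.95 [324.0, 240.4, 359.0, 278.0] 340.7 260.2 962
tall_tin 0.68 [281.5, 302.4, 318.1, 341.2] 301.9 323.6 1019
tall_tin 0.62 [276.6, 267.5, 285.5, 277.3] 278.1 270.8 92
wine_crate 0.6 [250.6, 204.4, 269.9, 241.6] 260.6 220.3 560
wine_crate 0.17 [326.2, 243.0, 360.7, 279.7] 341.0 260.4 913
1.1 [ 9.73227792e-01  2.29842696e-01 -1.78709431e-05 -6.78742058e-06]
```

View pics/top0.png

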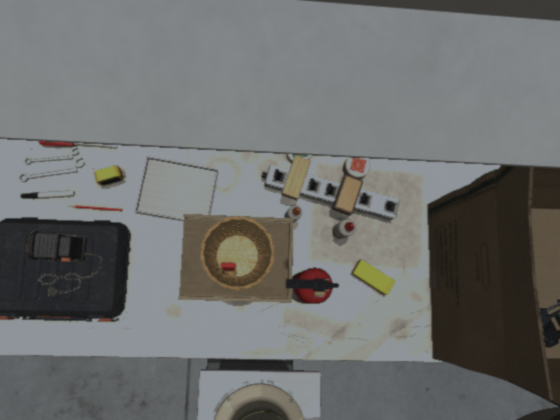

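View pics/side0.png

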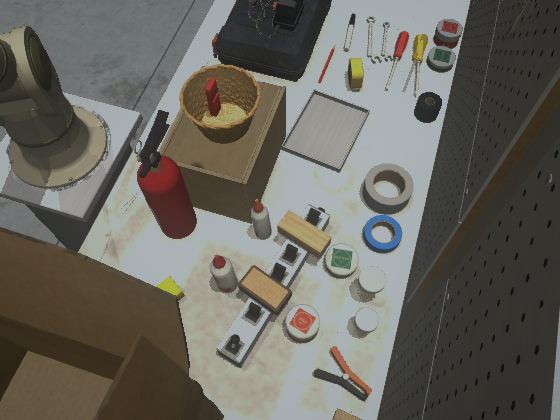

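The top view shows the bank from (270,175) to (398,210), with the offcut at (296,177) and the sander at (349,194). The tray is at (177,188), the bottles are at (294,212) and (345,228), and the red tin is at (357,166). The yellow look-alike at (373,277) is not part of the job. I'll zoom in for a pose fit.

```bash
cat > h.py <<'E'
import numpy as np,cv2
from workcell import *
def cam(c):
    i=camera_info(c);f=210/np.tan(np.radians(i["fovy"])/2);return f,i["cx"],i["cy"],np.array(i["T"])
def proj(c,P):
    f,cx,cy,T=cam(c);q=(np.atleast_2d(P)-T[:3,3])@T[:3,:3]
    return np.c_[cx+f*q[:,0]/-q[:,2],cy-f*q[:,1]/-q[:,2]]
def back(c,u,z):
    f,cx,cy,T=cam(c);d=T[:3,:3]@np.array([(u[0]-cx)/f,-(u[1]-cy)/f,-1]);o=T[:3,3]
    return o+d*(z-o[2])/d[2]
E
python3 - <<'E'
from h import *
for c,(x0,y0,w,h) in {"top":(255,150,150,100),"side":(205,190,165,180)}.items():
    im=cv2.imread(f"pics/{c}0.png")[y0:y0+h,x0:x0+w]
    k=5 if c=="top" else 3.3
    cv2.imwrite(f"pics/{c}z.png",cv2.resize(im,None,fx=k,fy=k,interpolation=cv2.INTER_CUBIC))
print("offcut",back("top",(295.4,177.1),.085),back("side",(304.2,234.1),.075))
print("sander",back("top",(347,194.9),.08),back("side",(264.5,289.5),.07))
print("tray",back("top",(175.4,188.5),.01),back("side",(325.5,130.1),.01))
print("crate top",back("top",(180,300),.187),back("top",(292,215),.187))
E
```

```text
offcut [ 0.65588791 -0.07079333  0.085     ] [ 0.65904897 -0.07474381  0.075     ]
sander [ 0.61534129 -0.21092165  0.08      ] [ 0.61757835 -0.21419796  0.07      ]
tray [0.62612602 0.24912404 0.01      ] [0.6203444 0.2425781 0.01     ]
crate top [0.32881152 0.19987885 0.187     ] [ 0.53654813 -0.05272421  0.187     ]
```

View pics/topz.png

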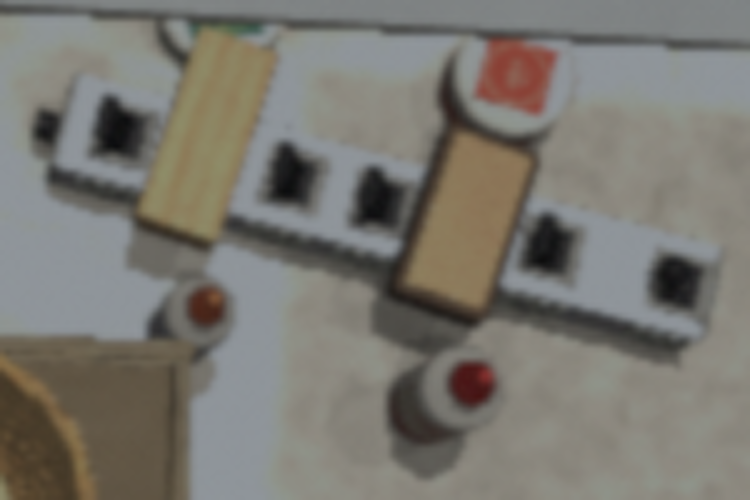

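View pics/sidez.png

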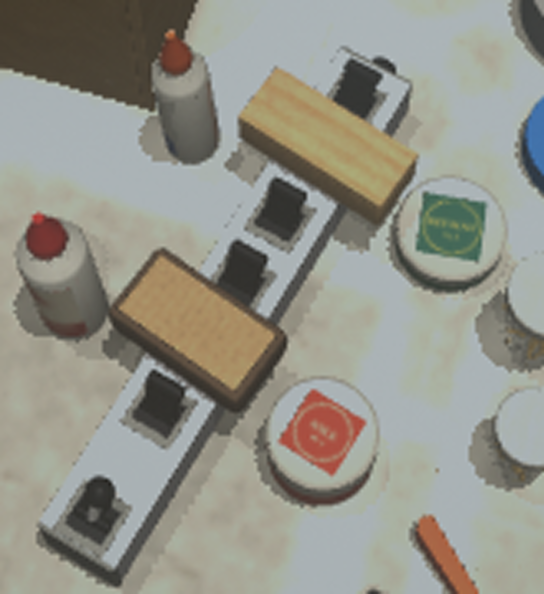

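Both crops show the block corners clearly. The green (flat) tin sits by the offcut's +x end, the red (tall) tin is close to the sander's +x end, and there is a bottle near each block's -x end. Next I'll fit poses from the corners.

```bash
cat > fit.py <<'E'
from h import *
from scipy.optimize import least_squares
T=lambda L:(np.array(L,float)+.5)/5-.5+[255,150]
S=lambda L:(np.array(L,float)+.5)/3.3-.5+[205,190]
def fit(name,hx,hy,z,top,side,p0):
    # order: (+x,+y)(+x,-y)(-x,-y)(-x,+y)
    C=np.array([[hx,hy],[hx,-hy],[-hx,-hy],[-hx,hy]])
    def W(p):
        c,s=np.cos(p[2]),np.sin(p[2]);return np.c_[C@np.array([[c,s],[-s,c]])+p[:2],np.full(4,z)]
    for lab,cs in(("both",("top","side")),("top",("top",)),("side",("side",))):
        D={"top":top,"side":side}
        r=least_squares(lambda p:np.concatenate([(proj(c,W(p))-D[c]).ravel() for c in cs]),p0)
        print(name,lab,r.x.round(4),"rms px",np.sqrt(np.mean(r.fun**2)).round(2), r.fun.round(1).tolist() if lab=="both" else "")
# bank
fit("bank",.027,.186,.05,T([(82,72),(718,245),(697,325),(52,170)]),S([(411,87),(118,570),(40,527),(343,47)]),[.63,-.16,-.2])
# blocks: local frame with x along bank's x (long)
fit("offcut",.055,.0225,.085,T([(202,24),(278,48),(212,243),(137,215)]),S([(417,155),(378,205),(240,118),(277,68)]),[.65,-.07,-.2])
fit("sander",.05,.0275,.081,T([(455,125),(538,155),(480,318),(398,285)]),S([(286,340),(238,400),(113,303),(163,250)]),[.61,-.21,-.2])
fit("tray",.078,.098,.016,np.array([(148,157.5),(217.5,168),(211,221),(137,214)]),np.array([(318,92),(369,108),(336,168),(283,149)])[[1,2,3,0]],[.62,.245,-.1])
print("glue1",back("top",T([207,305]),.15),back("side",S([171,35]),.155))
print("glue2",back("top",T([472,383]),.15),back("side",S([40,218]),.155))
print("green",back("side",S([452,232]),.028)); print("red",back("top",T([514,78]),.05),back("side",S([322,432]),.05))
E
python3 fit.py
```

```text
bank both [ 0.6316 -0.1767 -0.2136] rms px 1.3 [-2.4, 0.0, 1.1, -0.1, 1.5, 2.7, -1.3, -0.8, 1.0, -1.6, -0.2, 1.9, 0.1, 0.7, 0.2, -0.3]
bank top [ 0.633  -0.1776 -0.2076] rms px 1.46 
bank side [ 0.6308 -0.1763 -0.2163] rms px 0.94 
offcut both [ 0.6578 -0.0722 -0.2987] rms px 0.64 [-0.5, 0.3, 0.2, 1.2, 0.5, 0.2, -0.7, 0.1, 0.9, -0.1, 1.0, 1.2, -0.8, -0.0, 0.1, -0.4]
offcut top [ 0.6591 -0.0726 -0.2953] rms px 0.45 
offcut side [ 0.657  -0.072  -0.3014] rms px 0.66 
sander both [ 0.6188 -0.2132 -0.3449] rms px 1.5 [-0.9, -1.7, 1.4, -0.0, 0.6, 1.4, -2.2, 0.2, 1.9, -1.1, -0.6, 2.2, -1.8, 1.9, 0.3, -2.4]
sander top [ 0.6188 -0.214  -0.3307] rms px 1.24 
sander side [ 0.6188 -0.2127 -0.3532] rms px 1.68 
tray both [ 0.6219  0.242  -0.1165] rms px 2.34 [-1.0, -1.1, 0.8, 0.1, -2.3, 2.4, -1.2, -2.0, 0.3, 2.5, 4.8, 2.8, -1.7, -0.7, -5.2, -1.3]
tray top [ 0.6215  0.2395 -0.0829] rms px 0.88 
tray side [ 0.6221  0.245  -0.1496] rms px 2.63 
glue1 [ 0.55432104 -0.06658907  0.15      ] [ 0.55394222 -0.06740809  0.155     ]
glue2 [ 0.52065185 -0.20048253  0.15      ] [ 0.5210702  -0.20401269  0.155     ]
green [ 0.74873137 -0.08811515  0.028     ]
red [ 0.70708044 -0.24657752  0.05      ] [ 0.70752832 -0.24629756  0.05      ]
```

```bash
cat >> h.py <<'E'
def q(a): return [np.cos(a/2),np.sin(a/2),0,0]
BX,BY,BA=.6316,-.1767,-.2136
def bank(x,y,z): c,s=np.cos(BA),np.sin(BA);return [BX+c*x-s*y,BY+s*x+c*y,z]
def off(p,a,d,z): return [p[0]+d*np.cos(a),p[1]+d*np.sin(a),z]
OFF=(.6578,-.0722);OA=-.2987;SAN=(.6188,-.2132);SA=-.34
E
python3 - <<'E'
from h import *
f,cx,cy,_=cam("top")
def plane(c,a,b):
    o=cam(c)[3][:3,3];n=np.cross(back(c,a,0)-o,back(c,b,0)-o);n/=np.linalg.norm(n);return n,n@o
n1,d1=plane("top",(0,138),(560,170))
for nm,a,b in(("bench line",(470,0),(385,420)),("strip lo",(560,85),(380,325)),):
    n2,d2=plane("side",a,b);d=np.cross(n1,n2);d/=np.linalg.norm(d)
    p=np.linalg.lstsq(np.array([n1,n2,[0,1,0]]),np.array([d1,d2,-.1]),rcond=None)[0];print(nm,"point",p.round(3),"dir",d.round(3))
print("bench line z0",back("side",(470,0),0),back("side",(385,420),0))
d=masks_of("tray_in","side")
for c in("top","side"):
    read_camera(c);m=masks_of("tray_in",c)[0]["mask"]
    print(c,[back(c,p,.014)[:2].round(3) for p in cv2.boxPoints(cv2.minAreaRect(np.argwhere(m)[:,::-1].astype(np.float32)))])
for nm,p,a in(("up",[.324,-.648,.66],.464),("up2",[.324,-.648,.72],.464),("off",off(OFF,OA,.035,.076),OA),("san",off(SAN,SA,.033,.078),SA),("tray",off((.622,.242),-.1,.035,.028),-.1),("dr0",bank(0,.205,.085),BA),("dr1",bank(0,-.1,.085),BA),("mid",[.66,-.1,.35],OA)):
    for k in(0,np.pi):
        s=solve_ik(p,q(a+k));print(nm,round(k,1),None if s is None else np.round(s,2))
E
```

```text
bench line point [ 1.042 -0.1   -1.005] dir [-0.028  0.994  0.108]
strip lo point [ 0.882 -0.1   -0.469] dir [ 0.225  0.628 -0.745]
bench line z0 [0.8960416  0.82294128 0.        ] [ 0.91252472 -0.36925219  0.        ]
top [array([0.556, 0.352]), array([0.715, 0.336]), array([0.688, 0.137]), array([0.528, 0.157])]
side [array([ 0.645, -0.014]), array([0.646, 0.019]), array([0.67 , 0.017]), array([ 0.669, -0.016])]
up 0 [ 1.01  0.48  0.05  0.82 -0.02  1.85 -0.06]
up 3.1 None
up2 0 None
up2 3.1 None
off 0 [-0.07  0.76  0.18  1.79 -0.21  0.61 -1.64]
off 3.1 [ 0.35  0.8  -0.52  1.76  0.56  0.73  0.81]
san 0 [ 0.14  0.75  0.18  1.81 -0.22  0.61 -1.46]
san 3.1 [ 0.57  0.79 -0.53  1.78  0.57  0.73  0.97]
tray 0 [-0.55  0.82  0.2   1.8  -0.29  0.55 -1.84]
tray 3.1 [-0.08  0.88 -0.57  1.77  0.7   0.71  0.43]
dr0 0 [-0.22  0.72  0.16  1.84 -0.19  0.6  -1.72]
dr0 3.1 [ 0.24  0.78 -0.58  1.8   0.61  0.74  0.68]
dr1 0 [ 0.24  0.72  0.15  1.85 -0.18  0.59 -1.28]
dr1 3.1 [ 0.69  0.77 -0.57  1.82  0.6   0.73  1.15]
mid 0 [-0.02  0.43  0.12  1.61 -0.06  1.1  -1.75]
mid 3.1 [ 0.5   0.51 -0.68  1.58  0.34  1.18  1.02]
```

```bash
cat >> h.py <<'E'
TR=(.622,.243);TA=-.115
def tray(x,y,z): c,s=np.cos(TA),np.sin(TA);return [TR[0]+c*x-s*y,TR[1]+s*x+c*y,z]
E
python3 - <<'E'
from h import *
movel([.324,-.648,.655],.35)
j=np.array(read_joint_pos());j[0]-=.7;movej(list(j));print(read_position())
p=off(OFF,OA,.035,.2)
set_gripper(.072,20)
move_pose(p,q(OA));print(read_joint_pos())
p[2]=.105;movel(p,.2)
p[2]=.076;print(movel(p,.08,max_force=6),read_contact_force(),read_position(),read_time_s())
im=read_camera("side");cv2.imwrite("pics/s1.png",cv2.resize(im[150:330,190:390],None,fx=3,fy=3)[:,:,::-1])
E
```

```text
[ 0.66440591 -0.28838269  0.6539745 ]
[-0.09023007  0.60813617  0.20436502  1.71285989 -0.15681907  0.83508923
 -1.68557467]
False [-0.48529858  0.94903186  0.29936687] [ 0.69101494 -0.08249216  0.0755175 ] 8.025
```

View pics/s1.png

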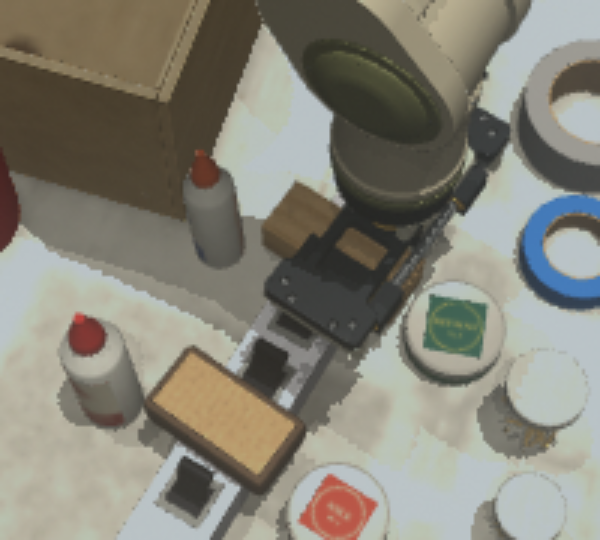

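The gripper straddles the offcut at its +x end and clears the levers, bottles and tins. I'll grip it and place it in the tray.

```bash
cat >> h.py <<'E'
def carry(name,p,a,d,ty,w):
    set_gripper(0.03,25);g=read_finger_gap();z0=read_position()[2];print("gap",g,"force",read_grasp_force(),"z",z0)
    if abs(g-w)>.006: print("BAD GRIP");return
    c=off(p,a,d,.14);movel(c,.15)
    t=tray(d,ty,.14);movel(t,.22,ori=q(TA));print("gap",read_finger_gap())
    t[2]=.045;movel(t,.15)
    t[2]=z0-.05+.0005;print("contact",movel(t,.03,max_force=4),read_position())
    set_gripper(g+.010);hold(.2)
    t=read_position();t=[t[0],t[1],.14];movel(t,.2);print("time",read_time_s())
E
python3 - <<'E'
from h import *
carry("offcut",OFF,OA,.035,.044,.045)
im=read_camera("side");cv2.imwrite("pics/s2.png",cv2.resize(im[60:320,200:400],None,fx=2.3,fy=2.3)[:,:,::-1])
E
```

```text
gap 0.04493163754930691 force 24.991519153118134 z 0.0762257028871457
gap 0.044786774559991
contact True [0.66177886 0.28272568 0.02889364]
time 13.675
```

View pics/s2.png

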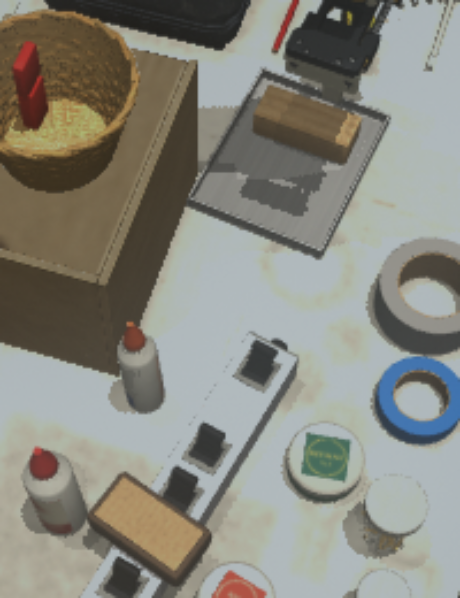

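The offcut lies flat in the +y half of the tray at (307,122), and the levers and bystanders haven't moved. Next is the sander.

Run:
```python
from h import *
p=off(SAN,SA,.033,.14)
movel(p,.25,ori=q(SA));set_gripper(.078)
p[2]=.105;movel(p,.15);p[2]=.078
if movel(p,.08,max_force=5): print("touch",read_position(),read_contact_force())
else:
    carry("sander",SAN,SA,.033,-.040,.055)
    movel([.66,.05,.2],.25,ori=q(BA))
    for c in("side","top"):
        im=read_camera(c)
        y,x=(60,200) if c=="side" else(140,120)
        cv2.imwrite(f"pics/{c}3.png",cv2.resize(im[y:y+260,x:x+290],None,fx=2.3,fy=2.3)[:,:,::-1])
```

```text
gap 0.054840042736464714 force 24.86168682575226 z 0.07831538276810296
gap 0.05502576001707361
contact True [0.65031752 0.1995643  0.03095302]
time 23.1167
```

View pics/side3.png

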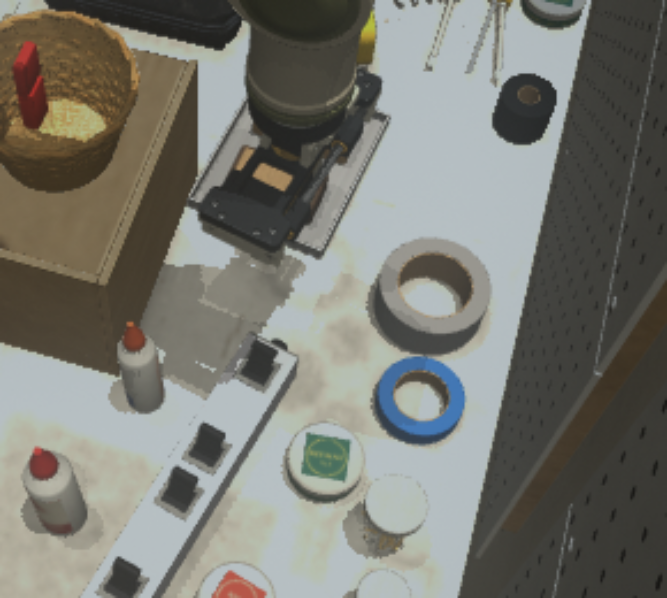

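The deck is clear, but the arm hides the tray. I'll move to the drag start and check the tray from there.

Run:
```python
from h import *
movel(bank(0,.21,.16),.25,ori=q(BA));set_gripper(0)
for c in("side","top"):
    im=read_camera(c)
    for n in("offcut","sander"):
        for d in masks_of(n,c)[:3]:
            ys,xs=np.nonzero(d["mask"]);w=back(c,(xs.mean(),ys.mean()),.03)[:2]-TR
            cs,sn=np.cos(TA),np.sin(TA);print(c,n,round(d["score"],2),(cs*w[0]+sn*w[1]).round(3),(-sn*w[0]+cs*w[1]).round(3))
    a=cv2.resize(im[60:320,200:400] if c=="side" else im[140:270,120:420],None,fx=2 if c=="side" else 2.0,fy=2)
    b=a if c=="side" else b_
    if c=="side": b_=a
o=np.zeros((520,800,3),np.uint8);o[:520,:400]=b_;t=cv2.resize(a,(400,int(a.shape[0]*400/a.shape[1])));o[:t.shape[0],400:]=t
cv2.imwrite("pics/s4.png",o[:,:,::-1]);print(read_position(),read_finger_gap(),read_time_s())
```

```text
side offcut 0.81 -0.141 -0.52
side sander 0.82 -0.033 -0.051
top offcut 0.82 -0.156 -0.558
top offcut 0.74 -0.001 0.043
top sander 0.87 -0.002 -0.042
[0.67610135 0.02855043 0.15998626] 0.00044866954444614497 25.75
```

View pics/s4.png

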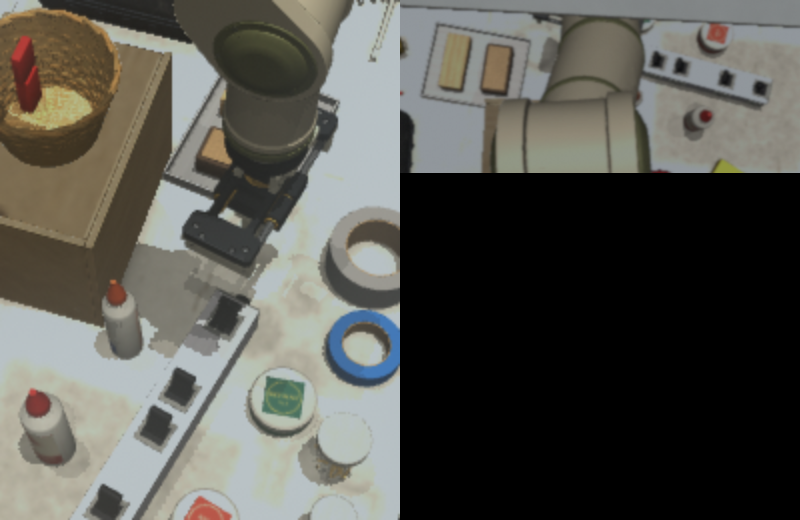

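Both blocks lie side by side in the tray, at about (0, 0.043) and (0, -0.042) in its frame. Now the drag.

Run:
```python
from h import *
movel(bank(0,.21,.086),.15)
t=movel(bank(0,-.104,.086),.08,max_force=20);print(t,read_position(),bank(0,-.104,.086),read_contact_force(),read_time_s())
hold(.2)
im=read_camera("side");cv2.imwrite("pics/s5.png",cv2.resize(im[190:370,200:370],None,fx=3.3,fy=3.3)[:,:,::-1])
```

```text
True [ 0.66966884 -0.00321184  0.08692086] [np.float64(0.609554136917614), np.float64(-0.27833650879950905), 0.086] [ 0.44022256  0.00051594 -0.01585475] 27.4833
```

View pics/s5.png

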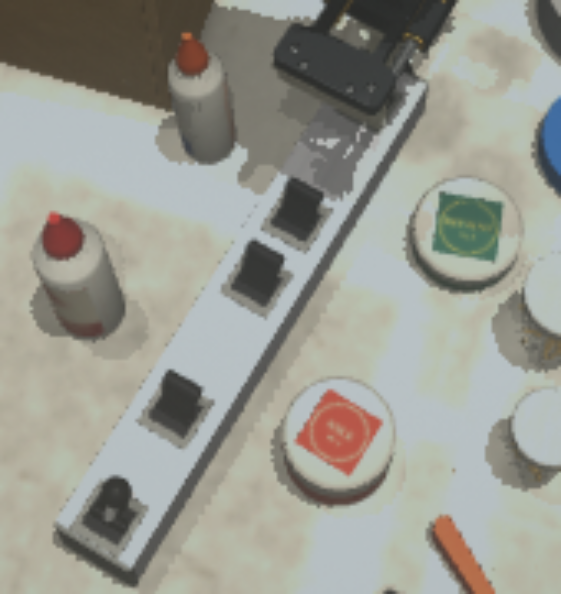

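The drag stopped on a force transient at lever 1, and the force is back near zero. Levers 2–4 and the ball are unchanged. I'll continue slower, in short stretches, at the same height.

Run:
```python
from h import *
def by():
    p=np.array(read_position());return round(-np.sin(BA)*(p[0]-BX)+np.cos(BA)*(p[1]-BY),4),round(p[2],4)
n=0
for y in np.arange(.165,.10,-.01):
    t=movel(bank(0,y,.086),.04,max_force=30);print(round(y,3),t,by(),np.round(read_contact_force(),1))
    n+=t
    if n>2: break
print(read_time_s())
```

```text
0.165 False (np.float64(0.1643), np.float64(0.0859)) [ 0.9 -0.2 -0.9]
0.155 False (np.float64(0.1544), np.float64(0.086)) [ 0.6 -0.1 -0.2]
0.145 False (np.float64(0.1444), np.float64(0.0861)) [-0.4 -0.1 -1.4]
0.135 False (np.float64(0.1344), np.float64(0.086)) [-0.3 -0.   0.4]
0.125 False (np.float64(0.1244), np.float64(0.086)) [ 0.3  0.2 -0.3]
0.115 False (np.float64(0.1146), np.float64(0.086)) [ 0.5 -0.2 -0.8]
0.105 False (np.float64(0.1045), np.float64(0.086)) [ 0.3  1.2 -0.9]
30.625
```

Run:
```python
from h import *
def by():
    p=np.array(read_position());return round(-np.sin(BA)*(p[0]-BX)+np.cos(BA)*(p[1]-BY),4),round(p[2],4)
n=0
for y in (.075,.05,.025,0,-.025,-.05,-.065,-.075,-.085,-.095,-.103):
    t=movel(bank(0,y,.086),.045,max_force=30);print(round(y,3),t,by(),np.round(read_contact_force(),1))
    while t and n<5: n+=1;t=movel(bank(0,y,.086),.03,max_force=30);print("retry",t,by())
    if t: break
hold(.2)
im=read_camera("side");a=cv2.resize(im[190:370,200:370],None,fx=2.6,fy=2.6)
im=read_camera("top");b=cv2.resize(im[150:240,255:405],None,fx=2.2,fy=2.2)
o=np.zeros((468,780,3),np.uint8);o[:a.shape[0],:a.shape[1]]=a;o[:b.shape[0],445:445+b.shape[1]]=b
cv2.imwrite("pics/s6.png",o[:,:,::-1]);print(read_time_s())
```

```text
0.075 False (np.float64(0.0748), np.float64(0.0859)) [-0.5 -0.1  0.1]
0.05 False (np.float64(0.0497), np.float64(0.086)) [ 0.3  0.3 -0.4]
0.025 False (np.float64(0.0243), np.float64(0.0859)) [-0.5 -1.4  1.3]
0 False (np.float64(-0.0003), np.float64(0.086)) [-0.9  0.1 -0.6]
-0.025 False (np.float64(-0.0252), np.float64(0.086)) [0.3 0.5 1. ]
-0.05 False (np.float64(-0.05), np.float64(0.086)) [ 0.1  0.3 -0.6]
-0.065 False (np.float64(-0.0655), np.float64(0.086)) [-0.7 -0.   1. ]
-0.075 False (np.float64(-0.0757), np.float64(0.086)) [-0.1  0.6 -0.2]
-0.085 False (np.float64(-0.0857), np.float64(0.086)) [-0.7  0.5 -0.1]
-0.095 False (np.float64(-0.0957), np.float64(0.086)) [0.5 0.  0.4]
-0.103 False (np.float64(-0.1037), np.float64(0.086)) [ 0.1 -0.4  0.3]
37.2167
```

View pics/s6.png

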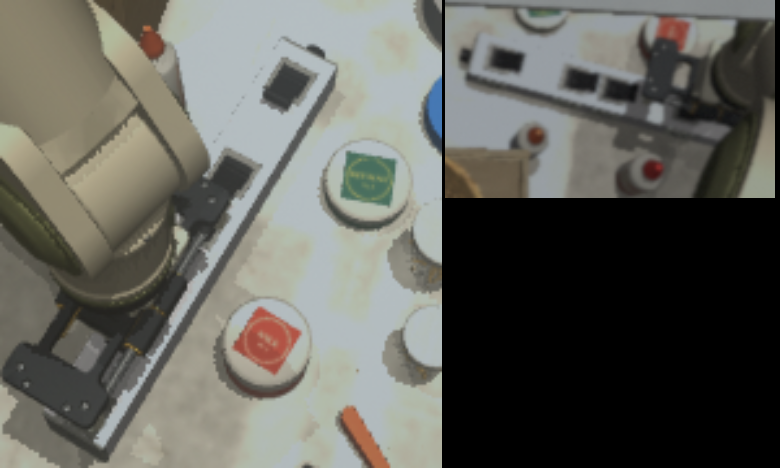

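Levers 1–3 lie flat toward -y. The finger is past lever 4's tipping point and still short of the ball. I'll lift straight up and check lever 4 and the ball numerically.

Run:
```python
from h import *
movel(bank(0,-.1037,.30),.15); movel([.6,.12,.35],.25)
im=cv2.cvtColor(read_camera("side"),cv2.COLOR_RGB2GRAY);i0=cv2.cvtColor(cv2.imread("pics/side0.png"),cv2.COLOR_BGR2GRAY)
for n,y in zip("1234B",(.151,.055,.005,-.091,-.165)):
    r=[]
    for dy in np.arange(-.036,.037,.006):
        u=proj("side",np.array([bank(x,y+dy,.060) for x in(-.006,0,.006)])).round().astype(int)
        r.append((int(i0[u[:,1],u[:,0]].mean()),int(im[u[:,1],u[:,0]].mean())))
    print(n,"before",[a for a,_ in r],"now",[b for _,b in r])
c="side"
for nm in("offcut","sander","glue_bottle","flat_tin","tall_tin"):
    print(nm,[(round(d["score"],2),np.round(d["bbox"]).astype(int).tolist()) for d in masks_of(nm,c)[:3]])
print(read_time_s(),read_contact_force())
```

```text
1 before [156, 155, 148, 157, 155, 53, 52, 53, 53, 56, 71, 108, 119] now [181, 95, 58, 56, 57, 57, 57, 62, 129, 181, 181, 107, 120]
2 before [51, 91, 176, 126, 59, 53, 50, 50, 58, 58, 176, 68, 74] now [149, 89, 60, 55, 56, 55, 56, 62, 130, 181, 181, 181, 181]
3 before [141, 143, 144, 144, 63, 49, 49, 49, 51, 55, 175, 141, 104] now [180, 100, 62, 54, 56, 56, 56, 63, 131, 142, 56, 58, 56]
4 before [175, 175, 175, 130, 85, 55, 49, 49, 57, 93, 61, 69, 131] now [179, 151, 54, 53, 54, 54, 55, 63, 132, 180, 180, 180, 180]
B before [162, 148, 59, 120, 86, 60, 74, 52, 73, 97, 174, 175, 175] now [165, 151, 60, 122, 87, 61, 76, 54, 74, 100, 178, 179, 179]
offcut [(0.71, [158, 277, 183, 300]), (0.61, [313, 99, 359, 132])]
sander [(0.75, [297, 125, 344, 155])]
glue_bottle [(0.65, [207, 256, 240, 294]), (0.63, [249, 200, 269, 239])]
flat_tin [(0.84, [325, 242, 361, 280])]
tall_tin [(0.81, [286, 303, 320, 344])]
40.85 [-1.02487143  0.43404067  0.32558823]
```

Lever 4 now shows the same profile as levers 1–3, so it is flat and off. The ball lever and the bystanders haven't moved, and both blocks are in the tray.

```bash
python3 -c "
from h import *
hold(.3);print(hand_in())"
```

```text
the job is handed in; nothing more can be done
None
```

The job is handed in at about 41 s of the 72 s allowed, with no verdict returned: the camera checks show both blocks side by side in the tray, all four paddle levers off in one drag, and the ball-ended lever, bottles and tins where they were.

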